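# Zero the field meter and hold the horseshoe magnet around the Hall probe

### The job

Get the magnetic field meter ready while the magnet still lies where it is: press its red power key, then the yellow range key, then the blue zero key, each held fully down for a moment and let up again before the next, so that it is zeroed on its range with no magnet near. Then pick up the red horseshoe magnet, carry it over the glassware without disturbing it, and hold it flat and steady in the air around the upright Hall probe, so that the probe's blade stands in the middle of the gap between the two pole tips, its flat sides facing the poles and its black sensing spot level with the middle of the magnet's thickness, a little above the black collar. Neither the magnet nor the hand may touch the probe or its stand, and the program finishes still holding the magnet there for the reading.

Things in the scene. Friction and masses are not known exactly. Their poses are not given: they have to be found in the camera images.
- meter: hand-held magnetic field meter lying flat on its back, dark grey with orange end bumpers, 149 x 110 mm and 30 mm high (key panel at z = 30 mm); fixed to the bench. Origin at the centre of its underside, x along its long side from the key end to the end with the blank display, y across it, z up.
- key_power (a joint): round red spring key (19 mm across, standing 6.4 mm above the panel) of the meter, leftmost in the row of three seen from the key end. Slides straight down: 0 is up, 0.004 m is fully down; about 1 N starts it, about 4 N bottoms it, it springs back by itself. It counts as pressed beyond 0.0025 m.
- key_range (a joint): the same kind of key, yellow, the middle one.
- key_zero (a joint): the same kind of key, blue, the rightmost one. Neighbouring keys stand 34 mm apart, centre to centre.
- key_power_top (a point): centre of the top face of the red key; moves with it (36.4 mm above the bench when up).
- key_range_top (a point): centre of the top face of the yellow key; moves with it.
- key_zero_top (a point): centre of the top face of the blue key; moves with it.
- magnet: loose red horseshoe magnet with bright pole tips, lying flat, 78 (x) x 52 (y) x 12 (z) mm, about 0.15 kg. Origin at the centre of its underside, near its centre of mass. Two legs along x, each 12 mm wide (14 to 26 mm either side of the middle), straight from x = -39 to +15 mm and 52 mm over both, a grasp from outside; pole tips at the open -x end, bend at +x.
- magnet_gap (a point): point midway between the two pole tips of the magnet, 33 mm from its origin along -x and 6 mm above its underside; the gap there is 28 mm wide. Axes as the magnet's: y points from pole to pole.
- probe: radio Hall probe upright in a round dark stand (64 mm across), fixed to the bench: white handle 22 mm thick, brass clamp screw low on its -x side, black guard collar 36 mm across with its top at z = 128 mm, above it a cream flat blade, 9 mm (x) x 4 mm (y), up to z = 152 mm. Origin at the centre of the underside, z up; the blade's flat sides face its +y and -y.
- probe_spot (a point): the sensing spot, marked by a black dot on both flat sides: in the middle of the blade, 143 mm above the bench (9 mm below the blade's tip, 15 mm above the collar). Axes as the probe's.
- beaker: bystander between magnet and probe: glass beaker, 69 mm across, 81 mm high, standing loose; origin at the centre of its underside, z up.
- salt_bottle: bystander: plastic bottle with blue cap and red-and-white label, 53 mm across, 95 mm high, standing loose; origin at the centre of its underside, z up.
- vial: bystander: small sample vial with red cap, 23 mm across, 50 mm high, standing loose; origin at the centre of its underside, z up.
Things that resemble listed ones, but are neither listed nor needed, are in the scene too. There is more than one size of the probe; the one meant has the size given above.

How it is judged:
On the way, in this order (a step that is already met when the one before it is completed fails the run):
1. the red power key is pressed, the others up, the magnet still lying where it was (value of joint key_power above 0.0025 m and value of joint each of key_range, key_zero below 0.001 m and distance of magnet from where it was at the start of the episode below 0.02 m), for 0.1 s.
2. the yellow range key is pressed, the others up, the magnet still lying where it was (value of joint key_range above 0.0025 m and value of joint each of key_power, key_zero below 0.001 m and distance of magnet from where it was at the start of the episode below 0.02 m), for 0.1 s.
3. the blue zero key is pressed, the others up, the magnet still lying where it was (value of joint key_zero above 0.0025 m and value of joint each of key_power, key_range below 0.001 m and distance of magnet from where it was at the start of the episode below 0.02 m), for 0.1 s.
At the end, for the whole second after the job is handed in: The magnet is held still in the fingers, flat within 0.15 rad, touching nothing else, with the middle of its pole gap within 7 mm sideways and 6 mm in height of the probe's sensing spot, its pole-to-pole line within 0.2 rad of the blade's facing direction (either way round); all keys are up (horizontal distance between magnet_gap and probe_spot below 0.007 m and z of magnet_gap in the frame of probe_spot between -0.006 and 0.006 m and angle between the y axis of magnet and the y axis of probe, either way round below 0.2 rad and angle between magnet's own z axis and vertical below 0.15 rad and linear speed of magnet below 0.02 m/s and contact force between magnet and the fingers above 2 N and contact force between magnet and probe below 0.05 N and value of joint each of key_power, key_range, key_zero below 0.001 m); the arm keeps its last pose, push and grip.
It fails at once if the magnet touches the probe or its stand (contact force between magnet and probe above 0.3 N).
It fails at once if the hand or arm touches the probe or its stand (contact force between any of the fingers, the arm and probe above 0.3 N).
It fails at once if two keys are down at the same time (value of joint each of key_power, key_range above 0.0015 m or value of joint each of key_range, key_zero above 0.0015 m or value of joint each of key_power, key_zero above 0.0015 m).
It fails at once if the beaker, the bottle or the vial is pushed more than 20 mm or tipped (distance of any of beaker, salt_bottle, vial from where it was at the start of the episode above 0.02 m or angle between any of beaker, salt_bottle, vial's own z axis and vertical above 0.25 rad).
It also fails if it takes over 67 s, if anything falls off the work surface, if the arm or the gripper's body presses on something with over 40 N, if the wrist force passes 120 N, or if a joint passes its speed limit or range.

### The arm

A 6-joint arm with a two-finger parallel gripper is mounted at the origin on a cart in front of the work surface, level with it; the furniture and walls round the work are solid. World frame = base frame: x ahead of the robot, y to its left, z up, the work surface at z = 0. Lengths are in m, angles in rad, forces in N, time in s.
With the tool pointing down it reaches from about 0.325 to 0.9 m from the base axis. Payload 3.5 kg.
Tool frame: the origin (TCP) lies on the centre line of the jaws, within the pads' length; the fingertips stand 8 mm ahead of it and the grasp point (between the pads) lies 11 mm behind it (bot.finger_overhang is the z of the fingertips in the tool frame, in m); z points along the fingers, y is the line along which they close (so a half turn about z gives the same grasp; the last joint's range is limited). The gripper opens to 85 mm and grips with 20 to 120 N. Pads are 22 mm wide; open, the fingers measure 114 mm over their backs; the gripper's body (76 mm by 85 mm) begins 54 mm behind the grasp point. The pads swing forward as they close: fully open they stand 13 mm farther back than shut.
Start: joints at [1.205, 0.276, -0.026, 1.268, 0, 1.467], TCP at [0.162, 0.604, 0.239] pointing down, gripper open.
Joint ranges: [-3.12, 3.12], [-0.85, 1.88], [-1.08, 1.24], [-1.95, 2.15], [-1.57, 1.53], [-3.14, 3.14]. Speed limits (rad/s): [2.57, 2.57, 3.14, 3.14, 3.14, 3.14].

### API

Orientations are given as a unit quaternion [w, x, y, z].
In Python, from cell import bot gives the robot as it stands. The module is installed in compiled form; this text tells all that it offers.
- The arm moves only by the tool servo_tool, never from a script. Its argument "plan" is a list that holds one entry, the list of rows, each a list of 7 numbers: the turn, a rotation vector about the world's x, y, z in units of pi rad (1.0 is pi rad), then the shift along the world's x, y, z in units of 0.1 m (1.0 is 0.1 m), then the finger opening in mm, from 0 to 85.4. In form: [[[wx, wy, wz, dx, dy, dz, hand], ...]]. A call has 1 to 20 rows; each row is the pose to reach, as a shift and turn from the pose commanded when the call began, turning the shorter way round; what a row does not reach only later rows make up. A row lasts 1/8 s, in which the tool goes at most 62.5 mm and 10.7 degrees, less where a joint would pass 70% of its speed; a pose out of reach is approached as far as the arm can. A call with a number of a shift or a turn outside -1 to 1 is refused whole. A call with a gripper value outside its range is refused whole. The fingers move at their own pace and stop on an object; "force" is the grip in N (left out, the last holds). Time passes only in rows, so rows that repeat a pose let the fingers close. It gives the time, the measured TCP pose, the force, the opening and the grip force at its end, in the units of the state.
- bot.state(): the state, without advancing time (a new reading comes with each control period).
- bot.read_camera(name): name is "side" or "top"; returns a dict with "color" (480x640x3 uint8, red, green, blue), "K" (3x3 intrinsics, pixels), "k1" (the pictures are not rectified: a ray, as slopes to the right and down, at radius r is drawn at 1 + k1 r^2 times it, then the intrinsics apply), "origin" and "rotation" of the camera in the world. Camera axes: x right, y down, z forward; pixel columns grow to the right and rows downward; lengths in m; the calibration is good to about 2 mm. A picture is of the moment at which its call begins. There is no depth.
- bot.close_job(): hands the job in; it is judged then, once.
The state is a dict: "time": time; "q": joint angles; "joint_velocities": joint speeds; "joint_torque": joint torques, N m; "ee_pos": TCP position; "tool_rot": TCP orientation; "force": force on the tool from outside, world axes, zero at the start; "wrist_torque": the same for the moment, N m; "finger_gap": finger opening in m; "gripper_force": force on a finger pad.
Only numpy, scipy, OpenCV 4.12 (cv2) and the standard library are available. Lean on these libraries where they do the work, as an engineer would, in place of code of your own. Each camera call takes 0.05 s, during which the arm holds its last target. There are 200 camera calls.

## Working session

There is one attempt and no reset: what is moved stays moved. The work goes in short steps, Python scripts to look and compute and a tool call to move; the robot and the scene stay as the last step left them, time stands still between calls to the robot, and variables do not carry over. Pictures are saved under pics/ and viewed, at most 10 in all, crops included, and the job is handed in when it is done.

Besides the shell and the picture viewer there is one more tool, called as a command line: name --argument value ..., lists and objects as JSON in quotes. servo_tool: Moves the arm, as the interface text tells. Shifts and turns lie within -1 to 1; 1 stands for 0.1 m of shift or pi rad of turn. Its arguments: {"type":"object","properties":{"plan":{"type":"array"},"force":{"type":"number"}},"required":["plan"]}

```bash
mkdir -p pics; cat > h.py <<'E'
import numpy as np, cv2
from cell import bot
def save(n,tag):
    c=bot.read_camera(n); cv2.imwrite(f"pics/{tag}.png",c["color"][:,:,::-1]); np.savez(f"{tag}.npz",**c); return c
def ray(c,u,v):
    K=np.array(c["K"]);k1=float(c["k1"])
    p=cv2.undistortPoints(np.array([[[u,v]]],float),K,np.array([k1,0,0,0.]))[0,0]
    d=np.array(c["rotation"])@np.array([p[0],p[1],1]); return np.array(c["origin"]),d/np.linalg.norm(d)
def onz(c,u,v,z):
    o,d=ray(c,u,v); return o+d*(z-o[2])/d[2]
def tri(c1,a,c2,b):
    o1,d1=ray(c1,*a);o2,d2=ray(c2,*b)
    s=np.linalg.lstsq(np.c_[d1,-d2],o2-o1,rcond=None)[0]
    p,q=o1+s[0]*d1,o2+s[1]*d2; return (p+q)/2,np.linalg.norm(p-q)
def proj(c,P):
    R=np.array(c["rotation"]);x=R.T@(np.array(P)-np.array(c["origin"]))
    x=x/x[2];r2=x[0]**2+x[1]**2;s=1+float(c["k1"])*r2
    return (np.array(c["K"])@np.array([x[0]*s,x[1]*s,1]))[:2]
E
python3 - <<'E'
from h import *
for n in("top","side"):
    c=save(n,n+"0"); print(n,c["K"],c["k1"],c["origin"],c["rotation"])
print(bot.state())
E
```

```text
top [[440.55906884   0.         319.89089207]
 [  0.         440.55906884 238.9524305 ]
 [  0.           0.           1.        ]] -0.07496723764476183 [0.37953975 0.07447438 0.9320552 ] [-0.06382678  0.71176233 -0.6967605   0.06201073]
side [[504.78804291   0.         320.94887235]
 [  0.         504.78804291 231.10814543]
 [  0.           0.           1.        ]] -0.06958106162115268 [0.58106785 0.84897608 0.47661866] [-0.00501957  0.0282762   0.84212829 -0.53851202]
{'time': 0.1, 'q': array([ 1.20459830e+00,  2.77072511e-01, -2.77324496e-02,  1.26802251e+00,
        1.00623296e-05,  1.46735907e+00]), 'joint_velocities': array([-0.00020937,  0.0009299 ,  0.00385525, -0.0006665 , -0.0010839 ,
        0.00327961]), 'joint_torque': array([ 1.18600205e-04, -4.46707928e+01,  2.96128821e+01,  8.47513002e-03,
       -1.62856340e-04,  5.46980999e-06]), 'ee_pos': array([0.16212271, 0.60289107, 0.23826716]), 'tool_rot': array([-2.41181159e-04,  1.31002693e-01,  9.91381492e-01, -9.86528198e-04]), 'force': array([-0.24316695,  0.83019775, -0.3240423 ]), 'wrist_torque': array([ 0.03999444,  0.03764477, -0.02403981]), 'gripper_force': 0.0, 'finger_gap': 0.08542049907991801}
```

View pics/top0.png

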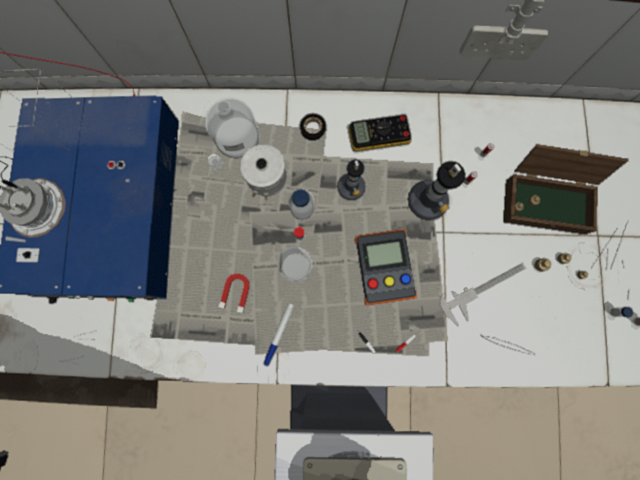

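View pics/side0.png

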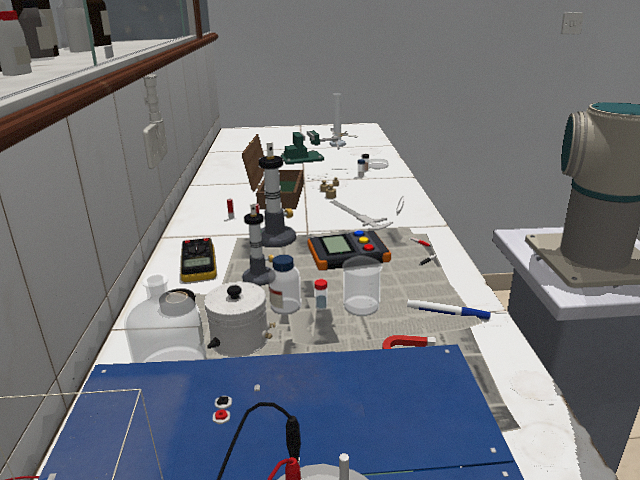

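The top view shows the magnet at (235,290) with its poles toward the image bottom, and the meter at (385,268) with red, yellow and blue keys at (373,284), (389,282) and (405,280). The beaker is at (295,263), the vial at (299,233) and the bottle at (301,203). There are two probe candidates: A with stand (350,187) and collar (355,167), and B with stand (430,200) and collar (452,175). In the side view, A is at about (255,215–280) and B at about (270,150–240). I'll measure both before choosing.

```bash
sed -i 's/R=np.array(c\["rotation"\])/R=rot(c)/; s/np.array(c\["rotation"\])@/rot(c)@/' h.py; cat >> h.py <<'E'
from scipy.spatial.transform import Rotation as Ro
def rot(c):
    w,x,y,z=np.array(c["rotation"]); return Ro.from_quat([x,y,z,w]).as_matrix()
E
python3 - <<'E'
from h import *
t=np.load("top0.npz");s=np.load("side0.npz")
hsv=cv2.cvtColor(t["color"],cv2.COLOR_RGB2HSV)
def blobs(m,off,amin=15):
    n,l,st,ce=cv2.connectedComponentsWithStats(m.astype(np.uint8))
    return [(ce[i]+off,st[i,4],st[i,:4]) for i in range(1,n) if st[i,4]>amin]
H,S,V=cv2.split(hsv)
sat=(S>130)&(V>90)
roi=lambda a,x0,x1,y0,y1:a[y0:y1,x0:x1]
for nm,m in(("red",sat&((H<6)|(H>172))),("yel",sat&(H>20)&(H<35)),("blue",sat&(H>100)&(H<130))):
    for ce,a,b in blobs(roi(m,350,430,225,310),np.array([350,225])): print(nm,ce,a,onz(t,*ce,0.0364))
for ce,a,b in blobs(roi(sat&((H<6)|(H>172)),210,330,220,320),np.array([210,220])): print("redobj",ce,a,b,onz(t,*ce,0.012),onz(t,*ce,.05))
def big(c,n,b,f):
    x0,x1,y0,y1=b; return cv2.resize(c["color"][y0:y1,x0:x1,::-1],None,fx=f,fy=f,interpolation=cv2.INTER_CUBIC)
a=big(t,"t",(325,475,145,225),5.3);b=big(s,"s",(220,320,135,290),3.2)
cv2.imwrite("pics/pt.png",a[:600,:800])
q=np.zeros((600,800,3),np.uint8);q[:b.shape[0],:b.shape[1]]=b
m=big(t,"t",(205,265,260,325),7);q[:m.shape[0],360:360+m.shape[1]]=m[:, :440]
cv2.imwrite("pics/ps.png",q)
E
```

```text
red [372.62666667 283.37333333] 75 [ 0.45138425 -0.03059416  0.0364    ]
yel [388.89041096 280.76712329] 73 [ 0.45732545 -0.0637673   0.0364    ]
blue [405.35616438 278.43835616] 73 [ 0.4627114  -0.09749883  0.0364    ]
redobj [298.65882353 232.01176471] 85 [84  7 10 11] [0.55926168 0.12413365 0.012     ] [0.55183883 0.12208262 0.05      ]
redobj [236.08554572 287.84955752] 339 [11 54 28 33] [0.43777253 0.25137437 0.012     ] [0.4353674  0.24406807 0.05      ]
```

View pics/pt.png

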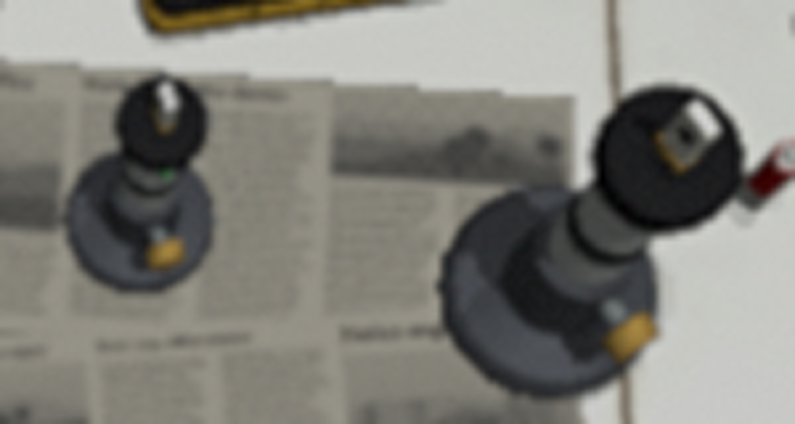

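View pics/ps.png

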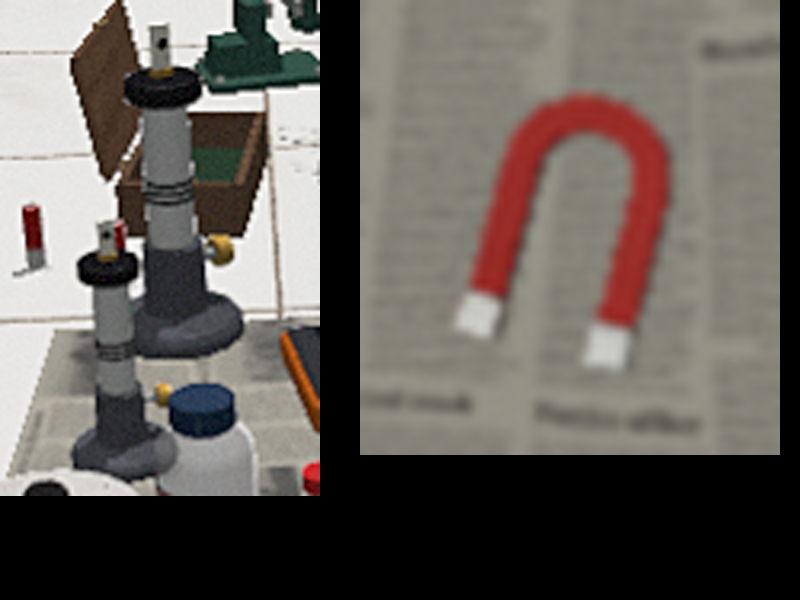

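Candidates: A with stand (351,187), about 60 mm across, and B with stand (430,200), about 87 mm across. A fits the 64 mm stand and B is a larger copy. The enlarged crop shows this, and I'll confirm it by triangulating heights.

```bash
python3 - <<'E'
from h import *
t=np.load("top0.npz");s=np.load("side0.npz")
ht=cv2.cvtColor(t["color"],cv2.COLOR_RGB2HSV);hs=cv2.cvtColor(s["color"],cv2.COLOR_RGB2HSV)
def comp(m,b,amin=6):
    x0,x1,y0,y1=b
    n,l,st,ce=cv2.connectedComponentsWithStats(m[y0:y1,x0:x1].astype(np.uint8),connectivity=8)
    return [(np.round(ce[i]+[x0,y0],2),st[i,:5]+[x0,y0,0,0,0]) for i in range(1,n) if st[i,4]>=amin]
gold=lambda h:(h[...,0]>12)&(h[...,0]<30)&(h[...,1]>110)&(h[...,2]>100)
print("goldT",comp(gold(ht),(335,375,160,205),3)); print("goldS",comp(gold(hs),(230,300,195,275),3))
dark=lambda h:h[...,2]<45
print("darkT",comp(dark(ht),(340,370,155,205))); print("darkS",comp(dark(hs),(240,268,205,240)))
white=lambda h:(h[...,2]>130)
print(ht[158:176,350:364,2]); print(hs[200:222,242:264,2])
# stand mask
print("standT", comp((ht[...,2]<100),(333,372,155,206)))
# magnet: white tips + red
H,S,V=cv2.split(ht)
m=((V>185)&(S<40))
tips=comp(m,(215,255,290,318),4);print("tips",tips,[onz(t,*a[0],.012) for a in tips])
r=((H<6)|(H>172))&(S>130)
mm=(r|m)[262:318,215:255].astype(np.uint8)
c,_=cv2.findContours(mm,cv2.RETR_EXTERNAL,cv2.CHAIN_APPROX_NONE);c=max(c,key=cv2.contourArea)[:,0]+[215,262]
P=np.array([onz(t,*p,.012)[:2] for p in c]); print(cv2.minAreaRect((P*1000).astype(np.float32)))
np.save("magc.npy",P)
print("proj expected?",)
E
```

```text
goldT [(array([355.95, 192.3 ]), array([354, 190,   5,   5,  20]))]
goldS [(array([289.08, 210.23]), array([286, 208,   6,   6,  26])), (array([270.6 , 256.93]), array([269, 255,   4,   5,  15]))]
darkT [(array([352.6 , 173.82]), array([343, 161,  20,  34, 243]))]
darkS [(array([265.94, 221.67]), array([265, 211,   3,  23,  33])), (array([253.44, 219.04]), array([244, 213,  19,  12, 156]))]
[[152 149 147 141 134 133 157 178 184 186 187 187 186 185]
 [143 130 118 102  87  76  94 119 131 138 149 156 155 154]
 [118  89  61  47  50  84 111  89  62  75 109 132 134 134]
 [ 73  44  24  22  64 139 172 126  52  29  60  95 107 112]
 [ 34  27  23  26  75 152 188 148  74  29  26  49  80 102]
 [ 27  27  21  21  55 123 180 169 107  43  23  29  57 101]
 [ 28  32  22  25  39  95 172 179 119  53  27  27  41  87]
 [ 29  31  27  33  46  83 144 144  95  42  30  25  29  62]
 [ 30  30  28  36  55  73 100  96  62  31  28  29  27  47]
 [ 30  31  27  31  56  74  88  81  52  30  30  31  29  50]
 [ 31  32  32  28  50  79  90  76  47  30  28  29  28  49]
 [ 31  31  32  28  42  72  78  58  36  29  30  31  29  50
[... 2108 characters left out ...]
30  19   0 105]
 [240 221  92   5  19  35  32  39  34  30  27  26  28  32  38  53  36  20
   20  18   0 128]
 [240 218  96   0  23   0  28  19  21  32  32  33  20  29  29   2  17  17
    1   8   0 151]
 [238 221 113   0   0  11   8   8  27   9  15  10  19  18  13   8  18  10
    0   0  35 177]]
standT [(array([350.96, 181.1 ]), array([333, 159,  32,  42, 843]))]
tips [(array([221.26, 304.74]), array([219, 303,   5,   5,  19])), (array([239.47, 309.35]), array([238, 307,   4,   5,  17]))] [array([0.40199825, 0.28055531, 0.012     ]), array([0.39350942, 0.24204668, 0.012     ])]
((436.3743591308594, 251.81292724609375), (50.790199279785156, 62.79194641113281), 77.69308471679688)
proj expected?
```

```bash
python3 - <<'E'
from h import *
t=np.load("top0.npz");s=np.load("side0.npz")
print("tip from top z.152",onz(t,356.35,163,.152))
print("dot side z.143",onz(s,252.9,208,.143))
k,e=tri(t,(355.95,192.3),s,(270.6,256.93)); print("knob",k,e)
# collar circle fit: V<60 edge in the top
V=cv2.cvtColor(t["color"],cv2.COLOR_RGB2HSV)[...,2]
print("collar top extents: row 168",np.where(V[169,335:375]<75)[0][[0,-1]]+335,V[169,343:366]); 
m=np.where(V<65,1,0).astype(np.uint8)
col=[]
for r in range(160,176):
    w=np.where(m[r,340:368])[0]+340; col.append((r,w[0],w[-1]))
print(col)
pts=np.array([onz(t,u+d,r,.126)[:2] for r,a,b in col if 161<=r<=172 for u,d in((a,-.5),(b,.5))])
A=np.c_[2*pts,np.ones(len(pts))];x=np.linalg.lstsq(A,(pts**2).sum(1),rcond=None)[0]
print("collar fit",x[:2],"r",np.sqrt(x[2]+x[:2]@x[:2]))
# side collar
print("collar side tri",tri(t,(353.3,168),s,(253.2,218.5)))
# stand circle: fit lower rim
Vs=V<112
for r in range(178,202,3):
    w=np.where(Vs[r,335:368])[0]+335; print(r,w[0],w[-1],onz(t,w[0]-.5,r,.005)[:2],onz(t,w[-1]+.5,r,.005)[:2])
for p in((.5,-.0),):pass
# B check
print("B dot", tri(t,(454.5,170),s,(270.3,148)))
# Key base
P=np.load("magc.npy");print("mag n",len(P))
E
```

```text
tip from top z.152 [0.66510829 0.0131977  0.152     ]
dot side z.143 [0.66454536 0.01976793 0.143     ]
knob [0.64144406 0.0047494  0.03682042] 0.0015442242924314344
collar top extents: row 168 [347 363] [134 135 129  90  40  23  30  31  31  32  28  42  72  78  58  36  29  30
  31  29  50 102 129]
[(160, np.int64(352), np.int64(358)), (161, np.int64(351), np.int64(360)), (162, np.int64(349), np.int64(361)), (163, np.int64(349), np.int64(362)), (164, np.int64(348), np.int64(362)), (165, np.int64(348), np.int64(363)), (166, np.int64(347), np.int64(363)), (167, np.int64(347), np.int64(363)), (168, np.int64(347), np.int64(363)), (169, np.int64(347), np.int64(363)), (170, np.int64(347), np.int64(363)), (171, np.int64(348), np.int64(362)), (172, np.int64(348), np.int64(362)), (173, np.int64(348), np.int64(361)), (174, np.int64(346), np.int64(360)), (175, np.int64(344), np.int64(360))]
collar fit [0.66521165 0.01349074] r 0.016515850925393514
collar side tri (array([0.66592213, 0.01665067, 0.12155346]), np.float64(5.693251858890086e-05))
178 335 362 [0.68314013 0.04949063] [ 0.68452838 -0.01204197]
181 335 364 [0.67626517 0.04938869] [ 0.67774928 -0.01645184]
184 335 364 [0.66941032 0.04928682] [ 0.67088779 -0.0164621 ]
187 335 365 [0.66257535 0.04918502] [ 0.66409674 -0.0186643 ]
190 337 364 [0.65585516 0.04471554] [ 0.65722437 -0.01648458]
193 339 363 [0.64915417 0.04025772] [ 0.65037215 -0.01431172]
196 340 361 [0.64242445 0.03798971] [ 0.64349048 -0.00996399]
199 345 357 [0.63590409 0.02702484] [ 0.63653162 -0.00127339]
B dot (array([ 0.63749693, -0.1545788 ,  0.20274415]), np.float64(0.0013385455889928547))
mag n 131
```

A is confirmed: axis at about (0.665, 0.0137), stand diameter about 64 mm, collar at z ≈ 0.122, screw knob on the robot side, yaw about 15–20°. B's spot sits at z ≈ 0.20, so it is the larger copy. The keys are 33.7 mm apart, as specified. The magnet is at about (0.430, 0.254) with yaw −12.4° and tips 39.4 mm apart, which also fits. Next I'll move to the keys.

servo_tool --plan '[[[0, 0, 0, 0, -0.35, 0, 40], [0, 0, 0, 0, -0.7, 0, 0], [0, 0, 0, 0, -1, 0, 0]]]' --force 40

```text
time: 0.48
ee_pos: [0.1621, 0.5019, 0.2386]
tool_rot: [-0.0, 0.131, 0.991, -0.001]
force: [0.7, -0.0, 1.5]
finger_gap: 0.0322
gripper_force: 0.0
```

servo_tool --plan '[[[0, 0, 0, 0, -0.35, 0, 0], [0, 0, 0, 0.1, -0.7, 0, 0], [0, 0, 0, 0.2, -1, 0, 0]]]'

```text
time: 0.85
ee_pos: [0.1821, 0.4019, 0.2388]
tool_rot: [-0.0, 0.131, 0.991, -0.001]
force: [0.1, 0.0, 0.1]
finger_gap: 0.0003
gripper_force: 0.0
```

servo_tool --plan '[[[0, 0, 0, 0.3, -0.35, 0, 0], [0, 0, 0, 0.6, -0.7, 0, 0], [0, 0, 0, 1, -1, 0, 0]]]'

```text
time: 1.23
ee_pos: [0.2823, 0.302, 0.239]
tool_rot: [-0.0, 0.131, 0.991, -0.0]
force: [-0.5, 0.9, 0.1]
finger_gap: -0.0001
gripper_force: 0.0
```

servo_tool --plan '[[[0, 0, 0, 0.3, -0.35, 0, 0], [0, 0, 0, 0.6, -0.7, 0, 0], [0, 0, 0, 1, -1, 0, 0]]]'

```text
time: 1.6
ee_pos: [0.3824, 0.2021, 0.239]
tool_rot: [-0.0, 0.131, 0.991, -0.0]
force: [0.4, 1.1, 0.3]
finger_gap: 0.0001
gripper_force: 0.0
```

servo_tool --plan '[[[0, 0, 0, 0.3, -0.35, 0, 0], [0, 0, 0, 0.5, -0.7, 0, 0], [0, 0, 0, 0.7, -1, 0, 0], [0, 0, 0, 0.7, -1, 0, 0], [0, 0, 0, 0.7, -1, 0, 0]]]'

```text
time: 2.22
ee_pos: [0.4517, 0.1037, 0.2389]
tool_rot: [-0.001, 0.131, 0.991, 0.0]
force: [-0.1, 0.2, -0.5]
finger_gap: 0.0002
gripper_force: 0.0
```

servo_tool --plan '[[[0, 0, 0, 0, -0.35, 0, 0], [0, 0, 0, 0, -0.7, 0, 0], [0, 0, 0, 0, -1, 0, 0]]]'

```text
time: 2.6
ee_pos: [0.4516, 0.0038, 0.2392]
tool_rot: [-0.0, 0.13, 0.992, 0.0]
force: [0.4, 0.2, 0.0]
finger_gap: 0.0002
gripper_force: 0.0
```

servo_tool --plan '[[[0, 0, 0, 0, -0.34, 0, 0], [0, 0, 0, 0, -0.34, -0.3, 0], [0, 0, 0, 0, -0.34, -0.6, 0], [0, 0, 0, 0, -0.34, -1, 0]]]'

```text
time: 3.1
ee_pos: [0.4528, -0.0295, 0.1392]
tool_rot: [0.001, 0.13, 0.991, 0.0]
force: [0.3, -1.2, -0.5]
finger_gap: 0.0001
gripper_force: 0.0
```

servo_tool --plan '[[[0, 0, 0, 0, 0, -0.3, 0], [0, 0, 0, 0, 0, -0.6, 0], [0, 0, 0, 0, 0, -0.8, 0], [0, 0, 0, 0, 0, -0.87, 0], [0, 0, 0, 0, 0, -0.87, 0], [0, 0, 0, 0, 0, -0.87, 0]]]'

```text
time: 3.85
ee_pos: [0.4533, -0.0303, 0.0533]
tool_rot: [0.001, 0.131, 0.991, -0.0]
force: [0.4, 0.3, 0.4]
finger_gap: -0.0003
gripper_force: 0.0
```

```bash
python3 - <<'E'
from h import *
s=save("side","side1"); print(bot.finger_overhang,bot.state()["ee_pos"])
im=s["color"][215:285,290:410,::-1]; cv2.imwrite("pics/k1.png",cv2.resize(im,None,fx=5,fy=5,interpolation=cv2.INTER_CUBIC))
E
```

```text
0.008 [ 0.45337912 -0.03047883  0.05334059]
```

View pics/k1.png

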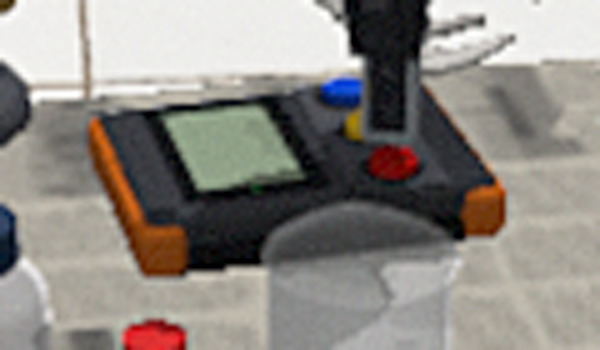

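The gripper is directly above the red key at about (395,160) in the crop. Pressing it.

servo_tool --plan '[[[0, 0, 0, -0.015, 0, -0.06, 0], [0, 0, 0, -0.015, 0, -0.1, 0], [0, 0, 0, -0.015, 0, -0.12, 0], [0, 0, 0, -0.015, 0, -0.13, 0], [0, 0, 0, -0.015, 0, -0.13, 0], [0, 0, 0, -0.015, 0, -0.13, 0]]]'

```text
time: 4.65
ee_pos: [0.451, -0.0306, 0.0402]
tool_rot: [-0.0, 0.131, 0.991, -0.0]
force: [-3.2, -0.1, 10.8]
finger_gap: -0.0004
gripper_force: 5.2
```

servo_tool --plan '[[[0, 0, 0, 0, 0, 0, 0], [0, 0, 0, 0, 0, 0, 0], [0, 0, 0, 0, 0, 0.1, 0], [0, 0, 0, 0, 0, 0.2, 0], [0, 0, 0, 0, 0, 0.2, 0], [0, 0, 0, 0.06, -0.33, 0.2, 0], [0, 0, 0, 0.06, -0.335, 0.2, 0], [0, 0, 0, 0.06, -0.335, 0.2, 0], [0, 0, 0, 0.06, -0.335, 0.1, 0], [0, 0, 0, 0.06, -0.335, 0.04, 0], [0, 0, 0, 0.06, -0.335, 0.01, 0], [0, 0, 0, 0.06, -0.335, 0, 0], [0, 0, 0, 0.06, -0.335, 0, 0], [0, 0, 0, 0.06, -0.335, 0, 0], [0, 0, 0, 0.06, -0.335, 0, 0]]]'

```text
time: 6.52
ee_pos: [0.4561, -0.0633, 0.0402]
tool_rot: [-0.001, 0.131, 0.991, 0.0]
force: [-4.4, 1.6, 13.4]
finger_gap: -0.0001
gripper_force: 6.5
```

servo_tool --plan '[[[0, 0, 0, 0, 0, 0, 0], [0, 0, 0, 0, 0, 0, 0], [0, 0, 0, 0, 0, 0.1, 0], [0, 0, 0, 0, 0, 0.2, 0], [0, 0, 0, 0, 0, 0.2, 0], [0, 0, 0, 0.06, -0.33, 0.2, 0], [0, 0, 0, 0.06, -0.335, 0.2, 0], [0, 0, 0, 0.06, -0.335, 0.2, 0], [0, 0, 0, 0.06, -0.335, 0.1, 0], [0, 0, 0, 0.06, -0.335, 0.04, 0], [0, 0, 0, 0.06, -0.335, 0.01, 0], [0, 0, 0, 0.06, -0.335, 0, 0], [0, 0, 0, 0.06, -0.335, 0, 0], [0, 0, 0, 0.06, -0.335, 0, 0], [0, 0, 0, 0.06, -0.335, 0, 0]]]'

```text
time: 8.4
ee_pos: [0.4621, -0.0968, 0.0402]
tool_rot: [-0.001, 0.131, 0.991, 0.0]
force: [-4.7, 0.9, 13.1]
finger_gap: -0.0002
gripper_force: 6.3
```

servo_tool --plan '[[[0, 0, 0, 0, 0, 0, 0], [0, 0, 0, 0, 0, 0.15, 0], [0, 0, 0, 0, 0, 0.4, 0], [0, 0, 0, 0, 0, 0.7, 0], [0, 0, 0, 0, 0, 1, 0]]]'

```text
time: 9.02
ee_pos: [0.4627, -0.0973, 0.1404]
tool_rot: [-0.0, 0.131, 0.991, -0.0]
force: [0.3, -0.5, -0.6]
finger_gap: -0.0001
gripper_force: 0.0
```

servo_tool --plan '[[[0, 0, 0, 0, 0.3, 0.25, 0], [0, 0, 0, 0, 0.65, 0.25, 80], [0, 0, 0, 0, 1, 0.25, 80]]]'

```text
time: 9.4
ee_pos: [0.4633, 0.0034, 0.1653]
tool_rot: [0.001, 0.131, 0.991, -0.0]
force: [0.9, -0.7, 0.5]
finger_gap: 0.0358
gripper_force: 0.0
```

servo_tool --plan '[[[0, 0, 0, -0.1, 0.3, 0, 80], [0, 0, 0, -0.1, 0.65, 0, 80], [0, 0, 0, -0.1, 1, 0, 80]]]'

```text
time: 9.78
ee_pos: [0.4527, 0.1036, 0.1647]
tool_rot: [0.0, 0.131, 0.991, -0.0]
force: [0.6, 0.4, -0.2]
finger_gap: 0.0802
gripper_force: 0.0
```

servo_tool --plan '[[[0, 0, 0, -0.1, 0.3, 0, 80], [0, 0, 0, -0.15, 0.65, 0, 80], [0, 0, 0, -0.2, 1, 0, 80], [0, 0, 0, -0.2, 1, 0, 80], [0, 0, 0, -0.2, 1, 0, 80]]]'

```text
time: 10.4
ee_pos: [0.4327, 0.2023, 0.1644]
tool_rot: [0.0, 0.131, 0.991, -0.0]
force: [0.8, 0.2, 0.0]
finger_gap: 0.0799
gripper_force: 0.0
```

servo_tool --plan '[[[0, 0, 0.015, -0.01, 0.25, 0, 72], [0, 0, 0.015, -0.01, 0.512, 0, 72], [0, 0, 0.015, -0.01, 0.512, -0.4, 72], [0, 0, 0.015, -0.01, 0.512, -0.7, 72], [0, 0, 0.015, -0.01, 0.512, -1, 72]]]'

```text
time: 11.02
ee_pos: [0.4322, 0.2527, 0.0635]
tool_rot: [0.0, 0.108, 0.994, -0.0]
force: [-0.0, -1.0, 0.3]
finger_gap: 0.0719
gripper_force: 0.0
```

servo_tool --plan '[[[0, 0, 0, 0, 0, -0.2, 70], [0, 0, 0, 0, 0, -0.35, 70], [0, 0, 0, 0, 0, -0.48, 70], [0, 0, 0, 0, 0, -0.53, 70], [0, 0, 0, 0, 0, -0.53, 70], [0, 0, 0, 0, 0, -0.53, 70]]]'

```text
time: 11.78
ee_pos: [0.4325, 0.254, 0.0119]
tool_rot: [0.001, 0.108, 0.994, 0.0]
force: [-0.5, 0.7, 1.8]
finger_gap: 0.07
gripper_force: 0.0
```

```bash
python3 - <<'E'
from h import *
print(bot.finger_overhang)
s=save("side","side2"); im=s["color"][300:380,350:470,::-1]; cv2.imwrite("pics/k2.png",cv2.resize(im,None,fx=6,fy=6,interpolation=cv2.INTER_CUBIC))
E
```

```text
0.008
```

View pics/k2.png

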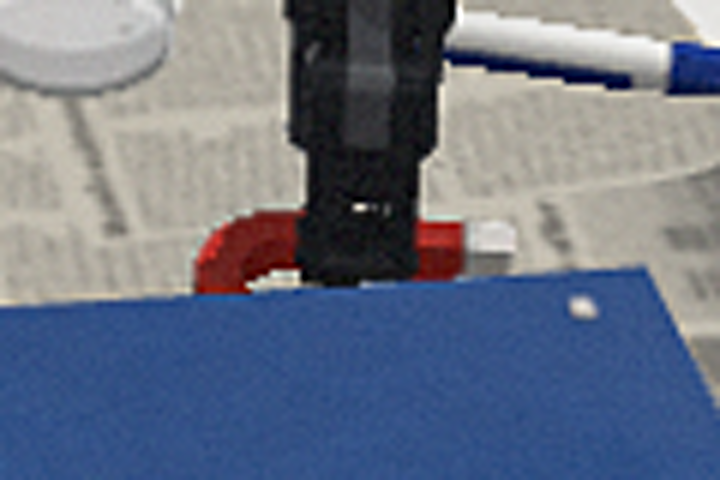

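The crop shows the fingers straddling the legs near the magnet's middle, with their tips at about (357,283), close to the bench. I'll go slightly lower and close.

servo_tool --plan '[[[0, 0, 0, 0, 0, 0, 58], [0, 0, 0, 0, 0, -0.015, 58], [0, 0, 0, 0, 0, -0.03, 58], [0, 0, 0, 0, 0, -0.03, 58]]]'

```text
time: 12.32
ee_pos: [0.4317, 0.2536, 0.0081]
tool_rot: [-0.0, 0.108, 0.994, -0.0]
force: [-0.1, -0.8, -0.1]
finger_gap: 0.0583
gripper_force: 0.0
```

servo_tool --plan '[[[0, 0, 0, 0, 0, 0, 50], [0, 0, 0, 0, 0, 0, 45], [0, 0, 0, 0, 0, 0, 45], [0, 0, 0, 0, 0, 0, 45], [0, 0, 0, 0, 0, 0, 45], [0, 0, 0, 0, 0, 0, 45]]]' --force 60

```text
time: 13.08
ee_pos: [0.4319, 0.2537, 0.0087]
tool_rot: [0.0, 0.108, 0.994, -0.0]
force: [-1.5, -0.1, 5.7]
finger_gap: 0.0497
gripper_force: 62.0
```

servo_tool --plan '[[[0, 0, 0, 0, 0, 0.1, 45], [0, 0, 0, 0, 0, 0.3, 45], [0, 0, 0, 0, 0, 0.6, 45], [0, 0, 0, 0, 0, 1, 45]]]'

```text
time: 13.58
ee_pos: [0.4307, 0.2532, 0.1084]
tool_rot: [-0.001, 0.108, 0.994, -0.001]
force: [0.7, 0.1, -1.4]
finger_gap: 0.0495
gripper_force: 62.9
```

servo_tool --plan '[[[0, 0, 0, 0, 0, 0.3, 45], [0, 0, 0, 0, 0, 0.65, 45], [0, 0, 0, 0, 0, 1, 45], [0, 0, 0, 0, 0, 1, 45], [0, 0, 0, 0, 0, 1, 45]]]'

```text
time: 14.2
ee_pos: [0.4312, 0.2534, 0.2074]
tool_rot: [-0.001, 0.108, 0.994, -0.0]
force: [0.3, 0.3, -2.3]
finger_gap: 0.0502
gripper_force: 63.0
```

```bash
python3 - <<'E'
from h import *
t0=np.load("top0.npz")
print("wall",onz(t0,320,92,0))
t=save("top","top3");s=save("side","side3")
st=bot.state();print(st["ee_pos"],st["force"],st["gripper_force"])
p=proj(t,st["ee_pos"]);q=proj(s,st["ee_pos"]);print(p,q)
def crop(c,p,w,f):
    x,y=np.clip(int(p[0])-w,0,640-2*w),np.clip(int(p[1])-w,0,480-2*w);print(x,y)
    return cv2.resize(c["color"][y:y+2*w,x:x+2*w,::-1],None,fx=f,fy=f,interpolation=cv2.INTER_CUBIC)
cv2.imwrite("pics/m3.png",np.hstack([crop(t,p,50,4),crop(s,q,50,4)]))
E
```

```text
wall [0.89191274 0.08579352 0.        ]
[0.43055549 0.25317428 0.20649927] [-0.25690054 -0.13174856 -1.1041529 ] 62.95746445655823
[212.68905595 284.167537  ] [416.08675665 223.03727675]
162 234
366 173
```

View pics/m3.png

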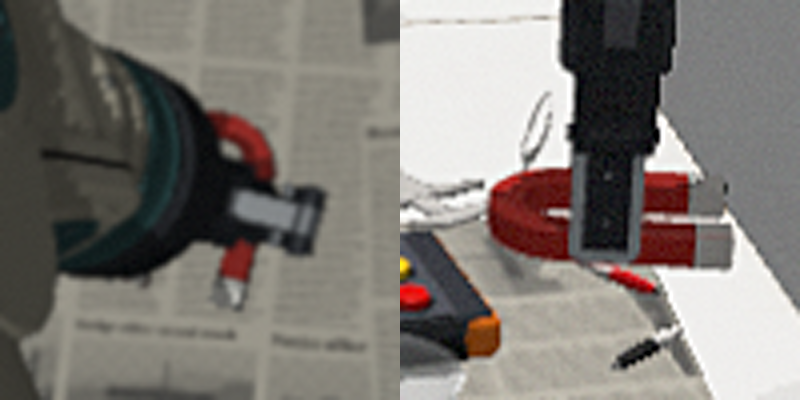

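The magnet is held flat and square, with its near pole end at crop (735,246), which is side pixel (449.8,234.6). I'll check the offset between gap and TCP.

```bash
python3 - <<'E'
from h import *
s=np.load("side3.npz"); 
for u,v in((449.8,229.5),(449.8,240),(440.2,229.5),(440,240)):
    o,d=ray(s,u,v); print(o+d*(0.2875-o[1])/d[1])
print("calib: dot of probe in side at y=.0157", (lambda o,d:o+d*(.0157-o[1])/d[1])(*ray(s,252.9,208)))
E
```

```text
[0.39585372 0.2875     0.21127735]
[0.39458108 0.2875     0.19663899]
[0.40812318 0.2875     0.21184429]
[0.40723165 0.2875     0.19725064]
calib: dot of probe in side at y=.0157 [0.66495488 0.0157     0.14136333]
```

servo_tool --plan '[[[0, 0, 0, 0.1, -0.1, 0.3, 45], [0, 0, 0.04, 0.35, -0.3, 0.4, 45], [0, 0, 0.08, 0.65, -0.5, 0.4, 45], [0, 0, 0.08, 1, -0.8, 0.4, 45]]]'

```text
time: 14.8
ee_pos: [0.5317, 0.1733, 0.2468]
tool_rot: [-0.001, -0.019, 1.0, -0.0]
force: [0.8, -0.3, -1.4]
finger_gap: 0.0498
gripper_force: 63.0
```

servo_tool --plan '[[[0, 0, 0.04, 0.33, -0.3, 0, 45], [0, 0, 0.085, 0.66, -0.55, 0, 45], [0, 0, 0.085, 1, -0.8, 0, 45], [0, 0, 0.085, 1, -0.8, 0, 45]]]'

```text
time: 15.3
ee_pos: [0.6332, 0.0917, 0.2457]
tool_rot: [-0.001, -0.149, 0.989, -0.0]
force: [-0.4, 0.8, -1.7]
finger_gap: 0.0499
gripper_force: 63.0
```

servo_tool --plan '[[[0, 0, 0, 0.25, -0.25, 0, 45], [0, 0, 0, 0.5, -0.5, 0, 45], [0, 0, 0, 0.67, -0.69, 0, 45], [0, 0, 0, 0.67, -0.69, 0, 45], [0, 0, 0, 0.67, -0.69, 0, 45]]]'

```text
time: 15.92
ee_pos: [0.6975, 0.0256, 0.2471]
tool_rot: [-0.001, -0.151, 0.989, 0.001]
force: [0.0, -0.1, -1.3]
finger_gap: 0.0502
gripper_force: 63.0
```

servo_tool --plan '[[[0, 0, 0, 0.005, -0.01, -0.3, 45], [0, 0, 0, 0.005, -0.01, -0.55, 45], [0, 0, 0, 0.005, -0.01, -0.7, 45], [0, 0, 0, 0.005, -0.01, -0.7, 45], [0, 0, 0, 0.005, -0.01, -0.7, 45]]]'

```text
time: 16.55
ee_pos: [0.6999, 0.0241, 0.1795]
tool_rot: [0.001, -0.151, 0.989, -0.0]
force: [0.5, -0.7, -1.7]
finger_gap: 0.0499
gripper_force: 63.0
```

```bash
python3 - <<'E'
from h import *
t=save("top","top4");s=save("side","side4")
st=bot.state();P=st["ee_pos"];print(P)
y=np.radians(17.4);x=np.array([np.cos(y),np.sin(y),0])
g=P-.035*x-[0,0,.0027];print("gap est",g)
p=proj(t,g);q=proj(s,g);print(p,q)
def crop(c,p,w,f):
    x,y=int(p[0])-w,int(p[1])-w;print(x,y)
    return cv2.resize(c["color"][y:y+2*w,x:x+2*w,::-1],None,fx=f,fy=f,interpolation=cv2.INTER_CUBIC)
cv2.imwrite("pics/m4.png",np.hstack([crop(t,p,25,8),crop(s,q,25,8)]))
E
```

```text
[0.70031782 0.02381335 0.17996967]
gap est [0.66691941 0.01334692 0.17726967]
[357.39280857 157.21328344] [250.27777147 188.50146036]
332 132
225 163
```

View pics/m4.png

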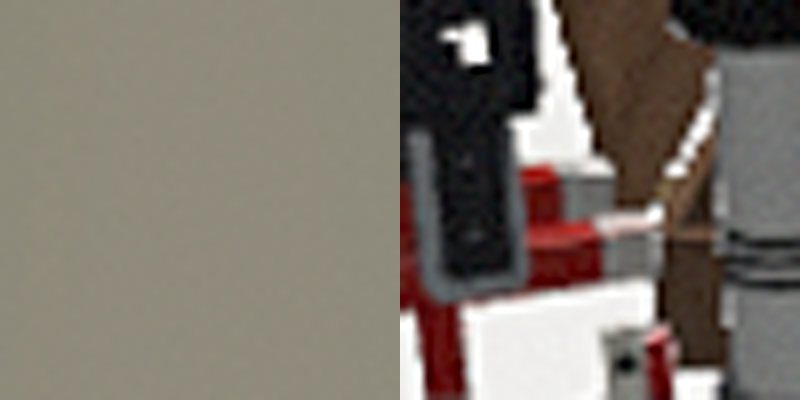

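The top view is blocked by the arm. In the side crop the flat magnet is above the blade, whose dot is at (628,362), and the pole tips at (588,190) and (635,250) straddle it. The gap is about 1 mm too far in +x, so I'll correct that while lowering.

servo_tool --plan '[[[0, 0, 0, -0.012, 0.003, 0, 45], [0, 0, 0, -0.012, 0.003, -0.06, 45], [0, 0, 0, -0.012, 0.003, -0.12, 45], [0, 0, 0, -0.012, 0.003, -0.18, 45], [0, 0, 0, -0.012, 0.003, -0.24, 45], [0, 0, 0, -0.012, 0.003, -0.3, 45], [0, 0, 0, -0.012, 0.003, -0.34, 45], [0, 0, 0, -0.012, 0.003, -0.34, 45], [0, 0, 0, -0.012, 0.003, -0.34, 45]]]'

```text
time: 17.77
ee_pos: [0.6984, 0.024, 0.1446]
tool_rot: [0.0, -0.151, 0.989, -0.0]
force: [1.0, 0.1, -1.4]
finger_gap: 0.0497
gripper_force: 63.0
```

```bash
python3 - <<'E'
from h import *
s=save("side","side5")
E=[];
for i in range(4):
    bot.read_camera("side");E.append(bot.state()["ee_pos"])
P=np.mean(E,0);print(P)
y=np.radians(17.4);x=np.array([np.cos(y),np.sin(y),0])
g=P-.035*x-[0,0,.0027];print("gap est",g, proj(s,g))
im=s["color"][190:240,225:285,::-1];cv2.imwrite("pics/m5.png",cv2.resize(im,None,fx=10,fy=10,interpolation=cv2.INTER_CUBIC))
E
```

```text
[0.6984066  0.0240297  0.14467729]
gap est [0.66500819 0.01356328 0.14197729] [252.92676176 207.22732059]
```

View pics/m5.png

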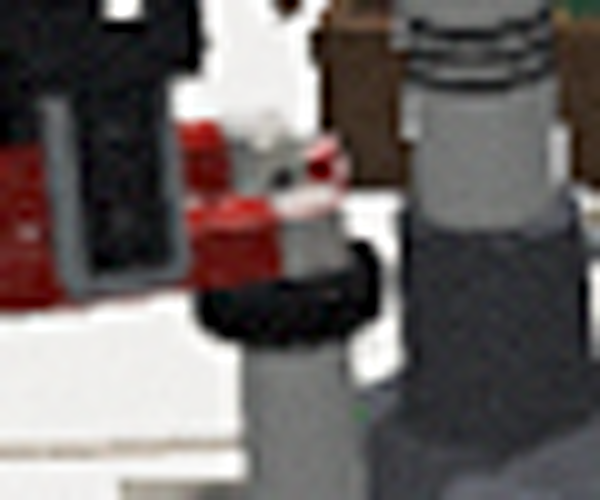

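The dot is at crop (283,178), which is side pixel (253.3,207.8). The estimated gap centre projects to (252.9,207.2), within 1 mm. The pole tips clear both the blade and the collar, so I'm handing in.

```bash
python3 -c "
from cell import bot
print(bot.state()['joint_velocities'].round(3)); print(bot.close_job())"
```

```text
[-0.001  0.001 -0.002 -0.     0.     0.   ]
the job is handed in; nothing more can be done
None
```

I pressed the red, yellow and blue keys in order, and the job is handed in with the magnet held flat around the smaller probe's blade, the gap centre estimated about 1 mm from the sensing spot; no verdict came back.

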